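Draw the wide brush and hold it level over the tub

TASK

Fetch the wide flat paint brush for the painter: grip its handle, draw it out of its slot in the sloping wooden holder, turn it level and bring it over the open white tub. Finish while still holding it there: brush level and still, bristles over the middle of the tub and about a hand's breadth above its rim, touching nothing but the gripper. Leave the other two tools in the holder, the lidded red tub and the glass jar where they are.

Things in the scene. Friction and masses are not known exactly. Their poses are not given: they have to be found in the camera images.
- wide_brush: wide flat brush, the one to take; 217 mm long, about 0.13 kg, loose in one of the three slots (varies), leaning about 43 degrees from vertical, head up. Pale bar handle 24 (y) x 16 (x), alike on all tools. Origin at the butt end (slot bottom), z along the tool to its head. Steel ferrule 74 (y) x 20 at 130 to 165 mm, then grey bristles 70 (y) x 16. Centre of mass about 105 mm from the butt.
- brush_grip (a point): point on the wide brush's axis 100 mm from its butt, mid of the bare handle (60 to 130 mm), to be gripped across the 24 mm width, fingers closing along the holder's y. The lower 60 mm is in the slot with 3 mm play, held by gravity alone: pull along the brush's z, over 65 mm, to clear it
- brush_head (a point): centre of the wide brush's bristles, 190 mm above its butt on its axis
- holder: fixed wooden tool holder: base board 150 (x) x 300 (y) x 15 mm with a slanted block 50 x 300 x 75 mm leaning 40 degrees to the holder's +x, roughly away from the robot; origin under the middle of the base. Three slots 100 mm apart along y, 60 mm deep, mouths 92 mm above the table, 28 mm to +x of the origin
- round_brush: bystander, brush with a slim round head 28 across; 217 mm long, about 0.13 kg, loose in one of the three slots (varies), leaning about 43 degrees from vertical, head up. Pale bar handle 24 (y) x 16 (x), alike on all tools. Origin at the butt end (slot bottom), z along the tool to its head. 
- filling_knife: bystander, filling knife with a thin steel blade widening to 60; 217 mm long, about 0.13 kg, loose in one of the three slots (varies), leaning about 43 degrees from vertical, head up. Pale bar handle 24 (y) x 16 (x), alike on all tools. Origin at the butt end (slot bottom), z along the tool to its head. 
- tub: fixed open white plastic tub, 200 (x) x 150 (y) x 100 mm high, wall 4 mm, empty; origin at the centre of its underside
- tub_rim (a point): centre of the tub's mouth, at rim height (100 mm above the table)
- lidded_tub: bystander, closed red tub with a clear lid, 145 x 118 x 88 mm high, loose, 0.7 kg; origin at the centre of its underside
- jar: bystander, closed glass jar with a white cap, 70 across, 90 high, loose, 0.4 kg; origin at the centre of its underside
Things that resemble listed ones, but are neither listed nor needed, are in the scene too. What is shaped like the wide_brush but green or orange is not meant.

How it is judged:
On the way:
1. the wide brush is held in the fingers, drawn clear out of its slot (z of wide_brush in the frame of holder above 0.096 m and contact force between wide_brush and the fingers above 1 N and contact force between wide_brush and holder below 0.05 N), for 0.2 s.
At the end, for the whole second after the job is handed in: The wide brush is held in the fingers alone, at rest, its long axis within 15 degrees of level, the middle of its bristles within 50 mm of the tub's centre seen from above and 50 to 200 mm above the rim; the two other tools, the lidded tub and the jar are within 20 mm of where they were (angle between wide_brush's own z axis and vertical between 1.31 and 1.83 rad and horizontal distance between brush_head and tub_rim below 0.05 m and z of brush_head in the frame of tub_rim between 0.05 and 0.2 m and contact force between wide_brush and the fingers above 1 N and linear speed of wide_brush below 0.02 m/s and angular speed of wide_brush below 0.15 rad/s and contact force between wide_brush and holder below 0.05 N and contact force between wide_brush and tub below 0.05 N and contact force between wide_brush and round_brush below 0.05 N and contact force between wide_brush and filling_knife below 0.05 N and contact force between wide_brush and lidded_tub below 0.05 N and contact force between wide_brush and jar below 0.05 N and distance of each of round_brush, filling_knife, lidded_tub, jar from where it was at the start of the episode below 0.02 m); the arm keeps its last pose, push and grip.
It fails at once if round brush disturbed (moved over 30 mm) (distance of round_brush from where it was at the start of the episode above 0.03 m).
It fails at once if filling knife disturbed (moved over 30 mm) (distance of filling_knife from where it was at the start of the episode above 0.03 m).
It fails at once if lidded tub disturbed (moved over 30 mm) (distance of lidded_tub from where it was at the start of the episode above 0.03 m).
It fails at once if glass jar disturbed (moved over 30 mm) (distance of jar from where it was at the start of the episode above 0.03 m).
It also fails if it takes over 42 s, if anything falls off the work surface, if the arm or the gripper's body presses on something with over 40 N, if the wrist force passes 120 N, or if a joint passes its speed limit or range.

ROBOT

A 6-joint arm with a two-finger parallel gripper is mounted at the origin on the work surface. World frame = base frame: x ahead of the robot, y to its left, z up, the work surface at z = 0. Lengths are in m, angles in rad, forces in N, time in s.
With the tool pointing down it reaches from about 0.35 to 0.775 m from the base axis. Payload 5.5 kg.
Tool frame: the origin (TCP) lies midway between the tips of the shut fingers; the grasp point (between the pads) lies 19 mm behind it; z points along the fingers, y is the line along which they close (so a half turn about z gives the same grasp; the last joint's range is limited). The gripper opens to 85 mm and grips with 20 to 120 N. Pads are 22 mm wide; open, the fingers measure 114 mm over their backs; the gripper's body (76 mm by 85 mm) begins 54 mm behind the grasp point. The pads swing forward as they close: fully open they stand 13 mm farther back than shut.
Start: joints at [1.038, 0.313, 0.046, 1.304, 0, 1.431], TCP at [0.22, 0.531, 0.231] pointing down, gripper open.
Joint ranges: [-2.76, 2.76], [-0.86, 1.69], [-1.03, 1.26], [-2.2, 2.34], [-1.47, 1.5], [-3.14, 3.14]. Speed limits (rad/s): [2.57, 2.57, 3.14, 3.14, 3.14, 3.14].

INTERFACE

Orientations are given as a unit quaternion [w, x, y, z].
In Python, from workcell import get_state, read_camera, camera_info, hand_in, recognise gives the robot as it stands.
- The arm moves only by the tool arm_command, never from a script. Its argument "moves" is one flat list of numbers, 7 for each row, row after row: the opening, from -1 (shut) to 1 (fully open), then the shift along the tool's x, y, z in mm, then the turn, a rotation vector about the tool's x, y, z in rad. A call has 1 to 8 rows; each row shifts and turns the commanded pose from where the row before left it, along the tool's axes as they then stand; what a row does not reach is not made up. A row lasts 1/8 s, in which the tool goes at most 62.5 mm and 10.7 degrees, less where a joint would pass 70% of its speed; a pose out of reach is approached as far as the arm can. A call with a gripper value outside its range is refused whole. The fingers move at their own pace and stop on an object; "newtons" is the grip in N (left out, the last holds). Time passes only in rows, so rows that do not move let the fingers close. It gives the time, the measured TCP pose, the force, the opening and the grip force at its end, in the units of the state.
- get_state(): the state, without advancing time (a new reading comes with each control period).
- read_camera(name): name is "scene" or "top" or "wrist"; returns (picture, depth): 480x640x3 uint8, blue, green, red; 480x640 float32, m along the optical axis (not along the pixel's ray), 0 where there is no reading.
- camera_info(name): a dict with "fovy" (degrees; the focal length in pixels is half the picture's height over the tangent of half this angle, whatever the lens; pixels are square), "cx", "cy" (the principal point, pixels), "k1" (the pictures are not rectified: a ray, as slopes to the right and down, at radius r is drawn at 1 + k1 r^2 times it, then the intrinsics apply), "eye" and "orientation" of the camera in the world; the wrist camera has in their place "tool_from_camera" (4x4, takes a point from camera to tool coordinates, whose origin is the TCP and whose axes are the flange's). Camera axes: x right, y down, z forward; pixel columns grow to the right and rows downward; lengths in m; the calibration is good to about 2 mm. A picture is of the moment at which its call begins: read the wrist's pose just before it. camera_info takes no time and is no camera call.
- hand_in(): hands the job in; it is judged then, once.
Trained networks look in the newest picture that a camera, given by its name, has taken for a name from the list of things; names that differ only in an ending like _2 or _b are one class to them, and where a whole thing is asked for, a point or a joint stands for the part that bears it (a point fixed in the world has none). Each returns a list of dicts, best first, with "confidence" (0 to 1); they miss things now and then, are a little off and sometimes report something else, mostly with a low value. They report only what shows in the picture. A call takes as long as a camera call. They do not tell look-alikes from the thing itself.
- recognise(camera, label): "point" ([column, row] in pixels, amid what is visible of it).
The state is a dict: "clock": time; "joint_pos": joint angles; "qvel": joint speeds; "tau": joint torques, N m; "tcp_pos": TCP position; "orientation": TCP orientation; "wrist_force": force on the tool from outside, world axes, zero at the start; "ft_torque": the same for the moment, N m; "finger_gap": finger opening in m; "grip_force": force on a finger pad.
Only numpy, scipy, OpenCV 4.12 (cv2) and the standard library are available. Lean on these libraries where they do the work, as an engineer would, in place of code of your own. Each camera call takes 0.05 s, during which the arm holds its last target. There are 200 camera calls.

## Working session

There is one attempt and no reset: what is moved stays moved. The work goes in short steps, Python scripts to look and compute and a tool call to move; the robot and the scene stay as the last step left them, time stands still between calls to the robot, and variables do not carry over. Pictures are saved under pics/ and viewed, at most 10 in all, crops included, and the job is handed in when it is done.

Besides the shell and the picture viewer there is one more tool, called after ">>>" as name(argument=value, ...), one argument or row to a line, values as JSON. arm_command: Moves the arm, as the interface text tells. Its arguments: {"type":"object","properties":{"moves":{"type":"array"},"newtons":{"type":"number"}},"required":["moves"]}

```bash
mkdir -p pics; cat > h.py <<'E'
import numpy as np, cv2
from scipy.spatial.transform import Rotation as R
from workcell import *
def q2R(q): return R.from_quat([q[1],q[2],q[3],q[0]]).as_matrix()
def cam(name,st=None):
    i=camera_info(name)
    if 'eye' in i:
        o=np.array(i['orientation']); M=q2R(o) if o.size==4 else o
        return i,np.array(i['eye']),M
    T=np.array(i['tool_from_camera']); Rt=q2R(st['orientation'])
    return i,Rt@T[:3,3]+np.array(st['tcp_pos']),Rt@T[:3,:3]
def K(i):
    f=240/np.tan(np.radians(i['fovy'])/2); return f
def ray(name,p,st=None):
    i,e,M=cam(name,st); f=K(i)
    d=np.array([(p[0]-i['cx'])/f,(p[1]-i['cy'])/f]); u=d.copy()
    for _ in range(20): u=d/(1+i['k1']*(u@u))
    return e,M@np.array([u[0],u[1],1.])
def proj(name,X,st=None):
    i,e,M=cam(name,st); f=K(i); c=M.T@(np.array(X)-e); u=c[:2]/c[2]; u=u*(1+i['k1']*(u@u))
    return u*f+[i['cx'],i['cy']]
def pt(name,p,depth,st=None):
    e,d=ray(name,p,st); c,r=int(round(p[0])),int(round(p[1])); w=depth[max(r-2,0):r+3,max(c-2,0):c+3]; w=w[w>0]
    return e+d*np.median(w) if w.size else None
def tri(a,b):
    (e1,d1),(e2,d2)=a,b
    A=np.stack([d1,-d2],1); s=np.linalg.lstsq(A,e2-e1,rcond=None)[0]
    p,q=e1+d1*s[0],e2+d2*s[1]; return (p+q)/2,np.linalg.norm(p-q)
E
python3 - <<'E'
from h import *
np.set_printoptions(precision=4,suppress=True)
st=get_state(); print(st)
for n in ['scene','top','wrist']:
    print(n,camera_info(n)); im,d=read_camera(n); cv2.imwrite(f'pics/{n}0.png',im); np.save(f'{n}_d.npy',d)
    for l in ['wide_brush','brush_head','brush_grip','round_brush','filling_knife','holder','tub','tub_rim','lidded_tub','jar']:
        for r in recognise(n,l)[:4]:
            print(n,l,np.round(r['point'],1),round(r['confidence'],2),pt(n,r['point'],d,st))
E
```

```text
{'clock': 0.0, 'joint_pos': array([1.0384, 0.314 , 0.045 , 1.3036, 0.    , 1.4312]), 'qvel': array([ 0.0009, -0.0008, -0.0001, -0.0007,  0.0007,  0.0001]), 'tau': array([ -0.0003, -48.0623,  29.8534,   0.0195,  -0.    ,  -0.    ]), 'tcp_pos': array([0.2198, 0.5308, 0.2304]), 'orientation': array([-0.0003,  0.1951,  0.9808, -0.0008]), 'wrist_force': array([-0.3521, -0.1614,  1.035 ]), 'ft_torque': array([-0.0122,  0.002 ,  0.045 ]), 'grip_force': 0.0, 'finger_gap': 0.08526916275400744}
scene {'fovy': 49.34304998073231, 'cx': 327.9346179401731, 'cy': 238.56765325906392, 'k1': -0.13147381238149516, 'eye': array([1.533 , 0.6513, 0.882 ]), 'orientation': array([-0.2363,  0.4378,  0.7606, -0.4172])}
scene wide_brush [430.9 252.8] 0.93 [0.2833 0.2673 0.0134]
scene wide_brush [406.8 266.7] 0.73 [0.6355 0.3244 0.2035]
scene wide_brush [486.8 342.2] 0.69 [0.5792 0.5223 0.0185]
scene brush_head [488.5 343.4] 0.95 [0.5794 0.5269 0.0169]
scene brush_head [402.6 266.3] 0.93 [0.6367 0.3149 0.202 ]
scene brush_head [372.5 259.4] 0.62 [0.5782 0.2136 0.1501]
scene brush_head [428.  250.7] 0.56 [0.2852
[... 1893 characters left out ...]
9657632967, 'cx': 318.4345064610556, 'cy': 238.73844545657238, 'k1': -0.011845543655536557, 'tool_from_camera': array([[-0.0006, -0.9528, -0.3037,  0.0781],
       [ 1.    , -0.0006, -0.0001, -0.0005],
       [-0.0001, -0.3037,  0.9528, -0.1441],
       [ 0.    ,  0.    ,  0.    ,  1.    ]])}
wrist wide_brush [369.8 410.9] 0.85 [0.4645 0.4915 0.0177]
wrist wide_brush [ 90.4 335.9] 0.56 [0.2586 0.2536 0.0213]
wrist brush_head [368.9 414. ] 0.85 [0.4682 0.4891 0.0177]
wrist brush_head [ 89.4 336.3] 0.72 [0.2585 0.2524 0.0214]
wrist brush_grip [372.9 410.2] 0.8 [0.4649 0.4951 0.0177]
wrist brush_grip [ 86.  336.6] 0.63 [0.2576 0.2486 0.0212]
wrist holder [214.6 435.9] 0.9 [0.4305 0.3105 0.0161]
```

```bash
python3 - <<'E'
import cv2
s=cv2.imread('pics/scene0.png');t=cv2.imread('pics/top0.png')
cv2.imwrite('pics/c1.png',cv2.resize(s[170:370,180:530],(800,457),interpolation=cv2.INTER_CUBIC))
cv2.imwrite('pics/c2.png',cv2.resize(t[130:370,120:520],(800,480),interpolation=cv2.INTER_CUBIC))
E
```

```text
(no output)
```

View pics/c1.png

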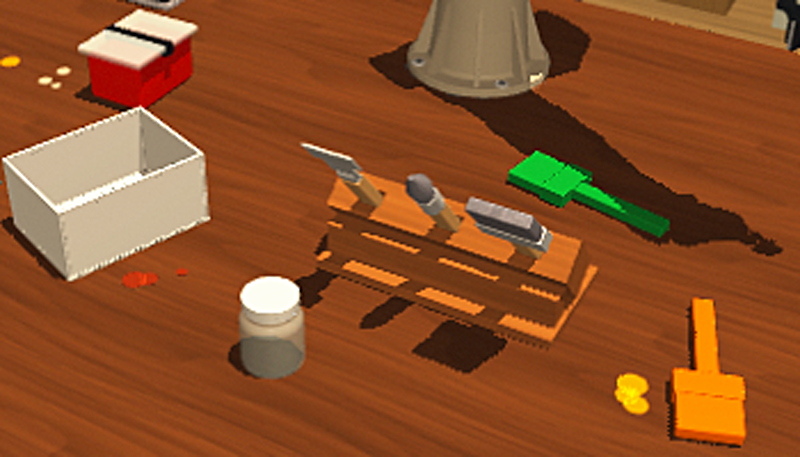

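View pics/c2.png

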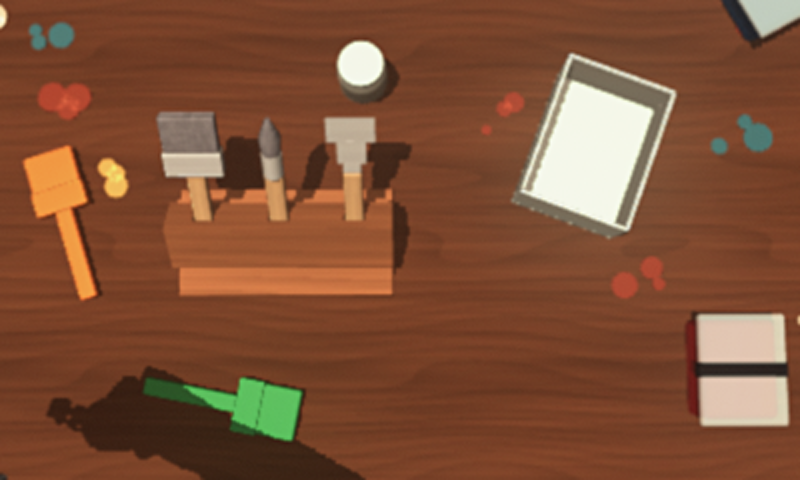

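Wide-brush look-alikes: the orange one lying at scene (487,342) / top (153,227), the green one lying at scene (431,252) / top (243,328), and the grey/pale one in the holder's left slot at scene (403,266) / top (217,205). I choose the grey one in the holder. The round brush is at top (255,205) and the knife at top (296,205). The tub is at top (417,202).

```bash
cat > m.py <<'E'
from h import *
np.set_printoptions(precision=4,suppress=True)
def cloud(n,box):
    d=np.load(f'{n}_d.npy'); im=cv2.imread(f'pics/{n}0.png'); P=[];C=[]
    for r in range(box[1],box[3]):
        for c in range(box[0],box[2]):
            if d[r,c]>0:
                e,v=ray(n,(c,r)); P.append(e+v*d[r,c]); C.append(im[r,c])
    return np.array(P),np.array(C)
# tub rim
for n,b in [('top',(370,150,465,255)),('scene',(175,210,280,300))]:
    P,C=cloud(n,b); s=P[(P[:,2]>.092)&(P[:,2]<.112)]
    print('tub',n,len(s),cv2.minAreaRect(s[:,:2].astype(np.float32)),np.median(s[:,2]))
# holder
P,C=cloud('top',(195,180,325,285))
s=P[(P[:,2]>.008)&(P[:,2]<.022)&(P[:,0]<.45)]; print('base',len(s),cv2.minAreaRect(s[:,:2].astype(np.float32)))
# brush
cols={}
for n,b in [('top',(196,183,235,243)),('scene',(380,250,425,290))]:
    P,C=cloud(n,b); y0=.2
    s=P[(P[:,2]>.125)]; S=s-s.mean(0); u,w,v=np.linalg.svd(S,full_matrices=False)
    print('brush',n,len(s),s.mean(0),w/np.sqrt(len(s)),'\n',v)
    for lo in np.arange(.11,.24,.01):
        q=P[(P[:,2]>lo)&(P[:,2]<lo+.01)]
        if len(q)>3: print(round(lo,2),len(q),q.mean(0),np.ptp(q,axis=0))
# triangulated corners (top, scene): bristle tip ends, ferrule/bristle
f=lambda a:(120+a[0]/2,130+a[1]/2)
for k in [(158,113),(214,111),(164,176),(222,178),(198,178),(203,219),(272,180),(279,219),(352,175),(354,219),(180,295),(392,294)]:
    p=f(k); print(k,pt('top',p,np.load('top_d.npy')))
t=cv2.imread('pics/top0.png');s=cv2.imread('pics/scene0.png')
a=cv2.resize(t[170:260,190:250],None,fx=6.5,fy=6.5,interpolation=cv2.INTER_CUBIC)
b=cv2.resize(s[245:305,370:430],None,fx=6.5,fy=6.5,interpolation=cv2.INTER_CUBIC)
b=cv2.copyMakeBorder(b,0,a.shape[0]-b.shape[0],0,0,cv2.BORDER_CONSTANT); cv2.imwrite('pics/c3.png',np.hstack([a,b]))
E
python3 m.py
```

```text
Traceback (most recent call last):
  File "m.py", line 12, in <module>
    P,C=cloud(n,b); s=P[(P[:,2]>.092)&(P[:,2]<.112)]
        ~~~~~^^^^^
  File "m.py", line 8, in cloud
    e,v=ray(n,(c,r)); P.append(e+v*d[r,c]); C.append(im[r,c])
        ~~~^^^^^^^^^
  File "h.py", line 15, in ray
    i,e,M=cam(name,st); f=K(i)
          ~~~^^^^^^^^^
  File "h.py", line 6, in cam
    i=camera_info(name)
ValueError: time passes only in moves, steps and waits
```

Camera info should be cached.

```bash
sed -i 's/^def cam(name/from functools import lru_cache\ncinfo=lru_cache(None)(camera_info)\ndef cam(name/; s/i=camera_info(name)/i=cinfo(name)/' h.py; python3 m.py
```

```text
tub top 514 ((0.6219862103462219, -0.22449131309986115), (0.15085071325302124, 0.20239412784576416), 69.26911163330078) 0.09997477734628468
tub scene 526 ((0.6230603456497192, -0.22158533334732056), (0.16193193197250366, 0.20602938532829285), 68.8331298828125) 0.09682413027488479
base 1162 ((0.4330939054489136, 0.21616008877754211), (0.040646106004714966, 0.3331098258495331), 2.029303789138794)
brush top 1055 [0.5963 0.2987 0.1797] [0.032  0.0204 0.0033] 
 [[-0.7072 -0.015  -0.7069]
 [ 0.0279 -0.9996 -0.0067]
 [ 0.7065  0.0244 -0.7073]]
0.11 42 [0.5367 0.2991 0.1156] [0.0279 0.0232 0.0099]
0.12 42 [0.546  0.299  0.1253] [0.0154 0.0254 0.0096]
0.13 44 [0.5558 0.2982 0.1351] [0.0201 0.025  0.0099]
0.14 39 [0.5652 0.2953 0.1451] [0.0284 0.0533 0.0083]
0.15 113 [0.572  0.2985 0.1557] [0.0321 0.0741 0.0099]
0.16 144 [0.5801 0.2975 0.1651] [0.0297 0.0741 0.0098]
0.17 158 [0.5909 0.2993 0.1751] [0.0288 0.072  0.01  ]
0.18 137 [0.6014 0.2988 0.1852] [0.0315 0.0705 0.0099]
0.19 130 [0.6105 0.2989 0.1953] [0.0186 0.0701 0.0099]
0.2 190 [0.6238 0.2985 0.2055] [0.0274 0.0706 0.0098]
0.21 76 [0.6
[... 487 characters left out ...]
[0.0259 0.0715 0.0097]
0.17 41 [0.6131 0.314  0.1751] [0.0288 0.0661 0.0092]
0.18 34 [0.6239 0.3123 0.1851] [0.0268 0.0666 0.0095]
0.19 56 [0.6338 0.3097 0.1958] [0.0254 0.0668 0.0098]
0.2 183 [0.634  0.3034 0.2051] [0.0214 0.07   0.0099]
0.21 11 [0.632  0.2914 0.2109] [0.0085 0.0411 0.0019]
(158, 113) [0.6823 0.3888 0.0022]
(214, 111) [0.6848 0.3074 0.0033]
(164, 176) [0.59   0.3773 0.0026]
(222, 178) [0.5872 0.2941 0.0011]
(198, 178) [0.5638 0.2963 0.1447]
(203, 219) [0.5164 0.2983 0.1004]
(272, 180) [0.5608 0.2015 0.1469]
(279, 219) [0.5163 0.1979 0.1011]
(352, 175) [0.5666 0.0997 0.1499]
(354, 219) [0.5163 0.0993 0.101 ]
(180, 295) [0.4198 0.3498 0.0021]
(392, 294) [0.4214 0.0501 0.0029]
```

View pics/c3.png

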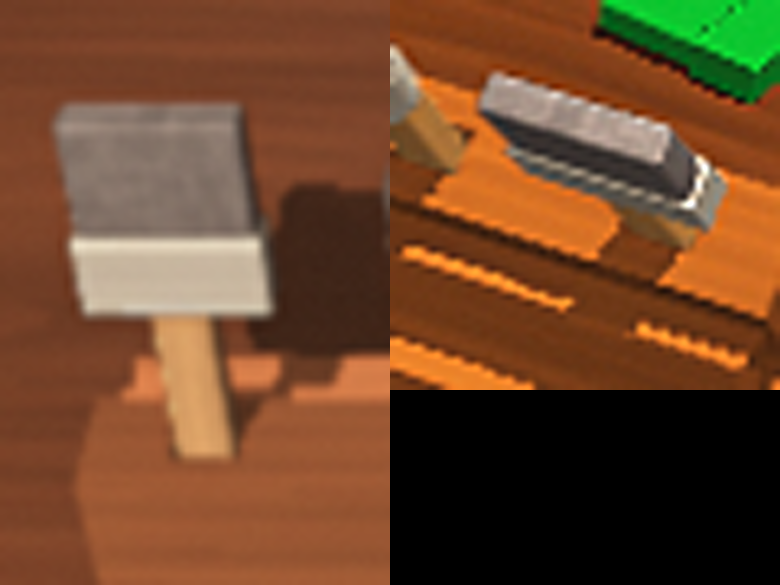

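The close crop confirms the choice: the grey-bristled brush sits in the left slot. The measured points fit the text:
- **Brush:** the handle axis at 100 mm is about (0.551, 0.299, 0.120), leaning about 43.5°, with holder yaw near 0.
- **Tub:** the mouth centre is about (0.622, -0.223), with the rim at 0.10.

```bash
cat > plan.py <<'E'
from h import *
np.set_printoptions(precision=4,suppress=True)
def frame(tilt,yaw=0):  # tilt: forward lean of tool z from down, deg; yaw about world z
    t=np.radians(tilt); z=np.array([np.sin(t),0,-np.cos(t)]); y=np.array([0,1.,0])
    return R.from_euler('z',yaw,degrees=True).as_matrix()@np.stack([np.cross(y,z),y,z],1)
def plan(p,M,N):
    st=get_state(); M0=q2R(st['orientation']); w=R.from_matrix(M0.T@M).as_rotvec()/N
    Rk=R.from_rotvec(w).as_matrix(); A=np.zeros((3,3)); Q=M0.copy()
    for _ in range(N): A+=Q; Q=Q@Rk
    s=np.linalg.solve(A,np.array(p)-st['tcp_pos']); 
    print('clock',st['clock'],'tcp',st['tcp_pos'],'tilt axes z',M0[:,2],'x',M0[:,0],'\nq',st['joint_pos'],'F',st['wrist_force'],'gap',st['finger_gap'],st['grip_force'])
    print(N,'rows: mm',np.round(s*1000,1),'rad',np.round(w,4))
G=np.array([.551,.299,.120]); F=frame(46.5)
E
python3 - <<'E'
from plan import *
plan(G-.11*F[:,2],F,16)
E
```

```text
clock 1.65 tcp [0.2201 0.5313 0.2314] tilt axes z [ 0.      0.0001 -1.    ] x [-0.9238  0.3828  0.    ] 
q [1.0384 0.3132 0.0461 1.3036 0.     1.4312] F [-1.2737  0.0655  0.4062] gap 0.08568583915077684 0.0
16 rows: mm [-16.9 -11.1   8.9] rad [-0.01   -0.0501 -0.0232]
```

>>> arm_command(
  moves=[1,-16.9,-11.1,8.9,-0.01,-0.05,-0.023,1,-16.9,-11.1,8.9,-0.01,-0.05,-0.023,1,-16.9,-11.1,8.9,-0.01,-0.05,-0.023,1,-16.9,-11.1,8.9,-0.01,-0.05,-0.023,1,-16.9,-11.1,8.9,-0.01,-0.05,-0.023,1,-16.9,-11.1,8.9,-0.01,-0.05,-0.023,1,-16.9,-11.1,8.9,-0.01,-0.05,-0.023,1,-16.9,-11.1,8.9,-0.01,-0.05,-0.023],
  newtons=60,
)

```text
clock: 2.65
tcp_pos: [0.3315, 0.4036, 0.1831]
orientation: [0.203, 0.1, 0.974, 0.0]
wrist_force: [-0.9, 0.0, -1.6]
finger_gap: 0.0854
grip_force: 0.0
```

```bash
python3 - <<'E'
from plan import *
plan(G-.11*F[:,2],F,8)
E
```

```text
clock 2.65 tcp [0.3315 0.4036 0.1831] tilt axes z [ 0.3956 -0.0403 -0.9175] x [-0.8974  0.1955 -0.3955] 
q [ 0.9256  0.0884 -0.4284  0.8334 -0.3472  1.0921] F [-0.9149  0.0384 -1.6369] gap 0.08535917159341926 0.0
8 rows: mm [-16.9 -11.1   8.9] rad [-0.0099 -0.0499 -0.0233]
```

>>> arm_command(
  moves=[1,-16.9,-11.1,8.9,-0.01,-0.05,-0.023,1,-16.9,-11.1,8.9,-0.01,-0.05,-0.023,1,-16.9,-11.1,8.9,-0.01,-0.05,-0.023,1,-16.9,-11.1,8.9,-0.01,-0.05,-0.023,1,-16.9,-11.1,8.9,-0.01,-0.05,-0.023,1,-16.9,-11.1,8.9,-0.01,-0.05,-0.023,1,-16.9,-11.1,8.9,-0.01,-0.05,-0.023,1,-16.9,-11.1,8.9,-0.01,-0.05,-0.023],
)

```text
clock: 3.65
tcp_pos: [0.4715, 0.2985, 0.1957]
orientation: [0.395, 0.001, 0.919, 0.0]
wrist_force: [0.5, 0.2, -1.1]
finger_gap: 0.0856
grip_force: 0.0
```

```bash
python3 - <<'E'
from plan import *
plan(G+.02*F[:,2],F,8)
st=get_state(); im,d=read_camera('wrist'); cv2.imwrite('pics/w1.png',im); np.save('w1_d.npy',d)
for l in ['brush_grip','brush_head']:
    for r in recognise('wrist',l)[:2]: print(l,r['point'],r['confidence'],pt('wrist',r['point'],d,st))
# point cloud slices by height along brush axis
i,e,M=cam('wrist',st); f=K(i); P=[]
for r in range(0,480,2):
    for c in range(0,640,2):
        if d[r,c]>0:
            _,v=ray('wrist',(c,r),st); P.append(e+v*d[r,c])
P=np.array(P); ax=-F[:,0]
s=(P-G)@ax; h=(P-G)@F[:,2]
for lo in np.arange(-.03,.12,.01):
    k=(s>lo)&(s<lo+.01)&(abs(h)<.025)&(abs(P[:,1]-.299)<.05)
    if k.sum()>3: print(round(lo+.1,3),k.sum(),'h',np.median(h[k]),'y',P[k,1].min(),P[k,1].max())
print(proj('wrist',G,st))
E
```

```text
clock 3.65 tcp [0.4715 0.2985 0.1957] tilt axes z [ 0.7261  0.0001 -0.6876] x [-0.6876  0.0021 -0.7261] 
q [ 0.6608 -0.0832 -0.8374  0.1217 -0.4618  0.493 ] F [ 0.4928  0.1902 -1.1124] gap 0.08556580047385944 0.0
8 rows: mm [ 0.   0.1 16.2] rad [ 0.      0.0001 -0.0003]
brush_grip [322.3, 310.7] 0.79 [0.5804 0.3007 0.1667]
brush_grip [597.9, 111.8] 0.72 [0.5405 0.517  0.0197]
brush_head [595.5, 113.5] 0.97 [0.5419 0.5158 0.0202]
brush_head [321.9, 311.3] 0.69 [0.5806 0.3004 0.1671]
0.07 136 h -0.007824732336157601 y 0.28862696879001054 0.3108836080926888
0.08 133 h -0.008064232928716924 y 0.2885237300475724 0.3110485364703933
0.09 134 h -0.008054410386773127 y 0.28830954984438373 0.3111342335113279
0.1 125 h -0.008022920838669196 y 0.28815764326930204 0.3113146741542321
0.11 127 h -0.00821724582225111 y 0.2880240453084644 0.3114682037280082
0.12 110 h -0.008374542884866054 y 0.2879904807636025 0.3115817677057595
0.13 466 h -0.009523040977559336 y 0.26375044418999943 0.3366643897706333
0.14 324 h -0.010714929350785107 y 0.26382096654861303 0.33696425672796093
0.15 344 h -0.010825987682375783 y 0.26338597188357027 0.3358737025566739
0.16 272 h -0.01070637340183701 y 0.26324400614494403 0.33616541979604936
0.17 290 h -0.008979713483381557 y 0.26515540726630105 0.3341232779198365
0.18 278 h -0.009071376797027129 y 0.26651542203761813 0.33464062905812414
0.19 280 h -0.009237267495837155 y 0.2661352670428499 0.33515301823991395
0.2 250 h -0.00929170415080176 y 0.2655890499067128 0.33523344069293937
0.21 248 h -0.009233507787659573 y 0.2651948616893182 0.3342413923441256
[319.8073 232.8128]
```

View pics/w1.png

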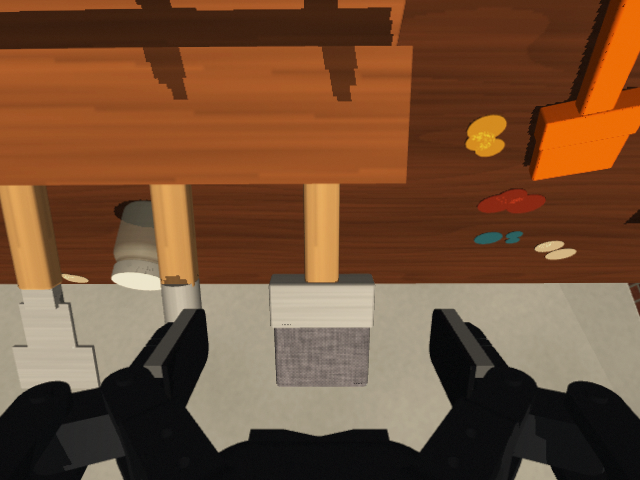

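The wrist view shows the brush centred between the fingers (handle at column 321, rows 185–282). The ferrule starts 130 mm from the butt, as it should. Now I advance and close.

>>> arm_command(
  moves=[1,0,0.1,16.2,0,0,0,1,0,0.1,16.2,0,0,0,1,0,0.1,16.2,0,0,0,1,0,0.1,16.2,0,0,0,1,0,0.1,16.2,0,0,0,1,0,0.1,16.2,0,0,0,1,0,0.1,16.2,0,0,0,1,0,0.1,16.2,0,0,0],
)

```text
clock: 4.8
tcp_pos: [0.5657, 0.3002, 0.1056]
orientation: [0.394, 0.001, 0.919, 0.001]
wrist_force: [0.6, 0.3, -0.2]
finger_gap: 0.0858
grip_force: 0.0
```

>>> arm_command(
  moves=[-1,0,0,0,0,0,0,-1,0,0,0,0,0,0,-1,0,0,0,0,0,0,-1,0,0,0,0,0,0,-1,0,0,0,0,0,0,-1,0,0,0,0,0,0,-1,0,0,0,0,0,0,-1,0,0,0,0,0,0],
  newtons=60,
)

```text
clock: 5.8
tcp_pos: [0.565, 0.2998, 0.1067]
orientation: [0.395, 0.001, 0.919, 0.001]
wrist_force: [-5.6, -1.0, 5.9]
finger_gap: 0.0228
grip_force: 60.6
```

```bash
python3 - <<'E'
from plan import *
plan(G+.02*F[:,2]-.09*F[:,0],F,8)
E
```

```text
clock 5.8 tcp [0.565  0.2998 0.1067] tilt axes z [ 0.7255 -0.0002 -0.6882] x [-0.6882  0.0031 -0.7255] 
q [ 0.537   0.1967 -0.8404 -0.2022 -0.3804  0.392 ] F [-5.6464 -0.9924  5.9108] gap 0.02277812685272688 60.57034492492676
8 rows: mm [-11.3  -0.1   0.1] rad [-0.      0.     -0.0004]
```

Gripped at 60 N. Now I pull along the brush axis (tool -x).

>>> arm_command(
  moves=[-1,-6,0,-1,0,0,0,-1,-10,0,0,0,0,0,-1,-12,0,0,0,0,0,-1,-12,0,0,0,0,0,-1,-12,0,0,0,0,0,-1,-12,0,0,0,0,0,-1,-13,0,0,0,0,0,-1,-13,0,0,0,0,0],
)

```text
clock: 6.8
tcp_pos: [0.6271, 0.2994, 0.1729]
orientation: [0.395, 0.002, 0.919, 0.0]
wrist_force: [1.0, 0.3, -2.2]
finger_gap: 0.0231
grip_force: 59.5
```

>>> arm_command(
  moves=[-1,-14,0,-2,0,0,0,-1,-14,0,-6,0,0,0,-1,-14,0,-10,0,0,0,-1,-14,0,-10,0,0,0,-1,-5,0,-10,0,0,0,-1,0,0,0,0,0,0],
)

```text
clock: 7.55
tcp_pos: [0.641, 0.2995, 0.2438]
orientation: [0.395, 0.001, 0.919, 0.001]
wrist_force: [-0.3, 0.0, -1.8]
finger_gap: 0.0227
grip_force: 59.5
```

```bash
python3 - <<'E'
from plan import *
st=get_state(); im,d=read_camera('scene'); cv2.imwrite('pics/s2.png',im[100:400,180:580]); np.save('s2_d.npy',d)
# brush pose relative to tool via wrist cam
im,d=read_camera('wrist'); M0=q2R(st['orientation']); P=[]
for r in range(0,480,2):
    for c in range(0,640,2):
        if 0<d[r,c]<.4:
            e,v=ray('wrist',(c,r),st); P.append(M0.T@(e+v*d[r,c]-st['tcp_pos']))
P=np.array(P); P=P[(abs(P[:,2]+.027)<.03)&(abs(P[:,1])<.05)]
for lo in np.arange(-.14,.08,.01):
    q=P[(P[:,0]>lo)&(P[:,0]<lo+.01)]
    if len(q): print(round(lo,2),len(q),np.median(q[:,2]),q[:,1].min(),q[:,1].max())
np.save('toolP.npy',P)
plan([.55,.2,.35],F,8)
E
```

```text
-0.04 444 -0.027619264906208592 -0.017434125314117758 0.016800559077993125
-0.03 350 -0.027579606018523217 -0.011834755198833067 0.011695884864061517
-0.02 421 -0.027527348429762222 -0.034390784627584825 0.03317056712045619
-0.01 771 -0.028350400081956932 -0.04624222934292775 0.04561650019236191
0.0 1436 -0.031579495590767705 -0.03525414476555271 0.03414696550767939
0.01 1963 -0.046796008793825436 -0.046019147575515014 0.04549200426395804
0.02 493 -0.027013578980200712 -0.012033811419125365 0.011690009438627058
0.03 531 -0.026909350035361938 -0.012351947928788645 0.011562113657002153
0.04 563 -0.026921936478692315 -0.01217358417799631 0.01155824818353247
0.05 608 -0.026773309578885525 -0.012289266740233569 0.01164651739210201
0.06 659 -0.026679559829879643 -0.01224239391670852 0.011382900428696505
0.07 717 -0.026573823051006557 -0.012441598038291615 0.01172368694924388
0.08 772 -0.026531487554207908 -0.012393342702660666 0.011490420246214198
clock 7.65 tcp [0.6403 0.2991 0.2418] tilt axes z [ 0.7243 -0.0004 -0.6895] x [-0.6895  0.0025 -0.7243] 
q [ 0.4608  0.1021 -0.5322  0.1818 -0.3283  0.3324] F [ 0.3347  0.678  -1.2226] gap 0.022914754714979294 59.458016753196716
8 rows: mm [ -2.  -12.4 -17.5] rad [-0.0001 -0.0002 -0.0003]
```

View pics/s2.png

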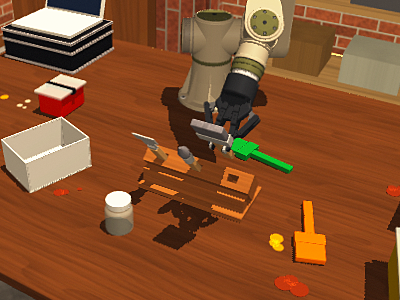

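The slot is now empty and the brush is in the fingers at crop pixel (210,130), aligned with the tool. Next I raise and level it, then cross to the tub.

```bash
python3 - <<'E'
from plan import *
plan([.56,.29,.36],frame(0),8)
E
```

```text
clock 7.65 tcp [0.6403 0.2991 0.2418] tilt axes z [ 0.7243 -0.0004 -0.6895] x [-0.6895  0.0025 -0.7243] 
q [ 0.4608  0.1021 -0.5322  0.1818 -0.3283  0.3324] F [ 0.3347  0.678  -1.2226] gap 0.022914754714979294 59.458016753196716
8 rows: mm [  2.6  -1.1 -18.2] rad [ 0.0001  0.1012 -0.0003]
```

>>> arm_command(
  moves=[-1,2.6,-1,-18,0,0.1,0,-1,2.6,-1,-18,0,0.1,0,-1,2.6,-1,-18,0,0.1,0,-1,2.6,-1,-18,0,0.1,0,-1,2.6,-1,-18,0,0.1,0,-1,2.6,-1,-18,0,0.1,0,-1,2.6,-1,-18,0,0.1,0,-1,2.6,-1,-18,0,0.1,0],
)

```text
clock: 8.65
tcp_pos: [0.5601, 0.2913, 0.3591]
orientation: [0.004, 0.001, 1.0, 0.001]
wrist_force: [1.0, 0.3, -1.2]
finger_gap: 0.0231
grip_force: 59.4
```

```bash
python3 - <<'E'
from plan import *
plan([.532,-.223,.215],frame(0),24)
E
```

```text
clock 8.65 tcp [0.5601 0.2913 0.3591] tilt axes z [ 0.0078  0.0019 -1.    ] x [-1.      0.0021 -0.0078] 
q [ 0.3529  0.4408  0.5443  1.6663 -0.0009  0.355 ] F [ 1.0397  0.2815 -1.2439] gap 0.02309012138462672 59.4179230928421
24 rows: mm [  1.2 -21.4   6. ] rad [ 0.0001  0.0003 -0.0001]
```

>>> arm_command(
  moves=[-1,1.2,-21.4,6,0,0,0,-1,1.2,-21.4,6,0,0,0,-1,1.2,-21.4,6,0,0,0,-1,1.2,-21.4,6,0,0,0,-1,1.2,-21.4,6,0,0,0,-1,1.2,-21.4,6,0,0,0,-1,1.2,-21.4,6,0,0,0,-1,1.2,-21.4,6,0,0,0],
)

```text
clock: 9.65
tcp_pos: [0.5508, 0.1191, 0.3096]
orientation: [0.005, 0.001, 1.0, 0.001]
wrist_force: [0.1, 0.6, -1.5]
finger_gap: 0.0226
grip_force: 59.5
```

>>> arm_command(
  moves=[-1,1.2,-21.4,6,0,0,0,-1,1.2,-21.4,6,0,0,0,-1,1.2,-21.4,6,0,0,0,-1,1.2,-21.4,6,0,0,0,-1,1.2,-21.4,6,0,0,0,-1,1.2,-21.4,6,0,0,0,-1,1.2,-21.4,6,0,0,0,-1,1.2,-21.4,6,0,0,0],
)

```text
clock: 10.65
tcp_pos: [0.5412, -0.052, 0.2614]
orientation: [0.005, 0.001, 1.0, 0.001]
wrist_force: [-0.2, 0.9, -0.8]
finger_gap: 0.023
grip_force: 59.5
```

>>> arm_command(
  moves=[-1,1.2,-21.4,6,0,0,0,-1,1.2,-21.4,6,0,0,0,-1,1.2,-21.4,6,0,0,0,-1,1.2,-21.4,6,0,0,0,-1,1.2,-21.4,6,0,0,0,-1,1.2,-21.4,6,0,0,0,-1,1.2,-21.4,6,0,0,0,-1,1.2,-21.4,6,0,0,0],
)

```text
clock: 11.65
tcp_pos: [0.5318, -0.2235, 0.2133]
orientation: [0.006, 0.001, 1.0, 0.001]
wrist_force: [-0.2, -0.1, -1.7]
finger_gap: 0.0234
grip_force: 59.5
```

>>> arm_command(
  moves=[-1,0,0,0,0,0,0,-1,0,0,0,0,0,0,-1,0,0,0,0,0,0,-1,0,0,0,0,0,0],
)

```text
clock: 12.15
tcp_pos: [0.5321, -0.2215, 0.2141]
orientation: [0.006, 0.001, 1.0, 0.001]
wrist_force: [-0.5, 0.1, -1.5]
finger_gap: 0.023
grip_force: 59.4
```

```bash
python3 - <<'E'
from plan import *
from workcell import *
plan([.532,-.223,.205],frame(0),4)
for n in ['top','scene']:
    im,d=read_camera(n); np.save(n+'3_d.npy',d); cv2.imwrite(f'pics/{n}3.png',im)
    if n=='top':
        P=[]
        for r in range(140,270):
            for c in range(350,480):
                if d[r,c]>0:
                    e,v=ray(n,(c,r)); P.append(e+v*d[r,c])
        P=np.array(P); s=P[(P[:,2]>.19)&(P[:,2]<.28)&(P[:,0]>.575)]
        print('brush fwd part',s.min(0),s.max(0))
        for x in np.arange(.57,.68,.01):
            q=s[(s[:,0]>x)&(s[:,0]<x+.01)]
            if len(q): print(round(x,3),np.median(q,0),np.ptp(q[:,1]))
    for l in ['lidded_tub','jar','round_brush','filling_knife']:
        for r in recognise(n,l)[:1]: print(n,l,r['point'],pt(n,r['point'],d))
t=cv2.imread('pics/top3.png')[130:370,120:520]; s=cv2.imread('pics/scene3.png')[150:390,150:550]
cv2.imwrite('pics/c4.png',np.hstack([t,s]))
E
```

```text
clock 12.15 tcp [ 0.5321 -0.2215  0.2141] tilt axes z [ 0.0114  0.0018 -0.9999] x [-0.9999  0.0014 -0.0114] 
q [-0.5377  0.3128  0.0032  1.2523  0.0074 -0.5362] F [-0.5057  0.0997 -1.5267] gap 0.022988704100901206 59.41192924976349
4 rows: mm [ 0.  -0.4  2.3] rad [ 0.0004  0.0029 -0.0004]
brush fwd part [ 0.5751 -0.2582  0.2271] [ 0.6505 -0.1844  0.2496]
0.57 [ 0.5775 -0.2011  0.2434] 0.03907958903328154
0.58 [ 0.5851 -0.2078  0.244 ] 0.052634681004860795
0.59 [ 0.5949 -0.2129  0.2434] 0.06698229651528786
0.6 [ 0.605  -0.2211  0.2417] 0.07064870837035231
0.61 [ 0.615  -0.2208  0.242 ] 0.06976211892171802
0.62 [ 0.6253 -0.2214  0.2427] 0.07102772106940106
0.63 [ 0.6352 -0.2214  0.2426] 0.07164089821699973
0.64 [ 0.6449 -0.2194  0.243 ] 0.06882860077052028
0.65 [ 0.6502 -0.2201  0.2412] 0.061393055093340226
top lidded_tub [505.4, 320.9] [ 0.3041 -0.4441  0.0884]
top jar [301.2, 165.1] [0.7196 0.0896 0.0914]
top round_brush [255.2, 210.4] [0.58   0.1995 0.1775]
top filling_knife [294.1, 204.6] [0.5946 0.1031 0.1768]
scene lidded_tub [247.8, 201.4] [ 0.3512 -0.3558  0.0498]
scene jar [297.9, 314.0] [0.7573 0.1092 0.0643]
scene round_brush [368.8, 258.3] [0.595  0.2114 0.1627]
scene filling_knife [331.8, 246.8] [0.5879 0.1045 0.1566]
```

View pics/c4.png

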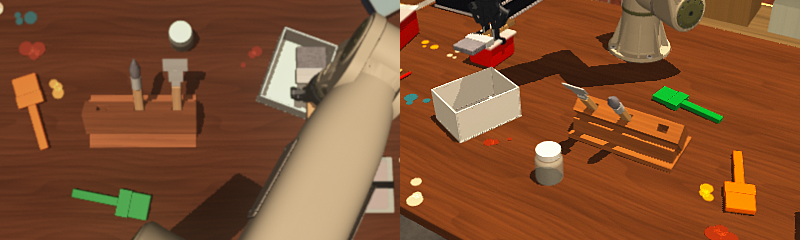

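The brush is held level over the tub. The bristle middle is at about (0.624, -0.221) and the tub centre at (0.622, -0.223). The other tools and the jar are unmoved, and the lidded tub, partly hidden by the arm, looks untouched. I lower it slightly to a hand's breadth and let it settle.

>>> arm_command(
  moves=[-1,0,0,5,0,0,0,-1,0,0,8,0,0,0,-1,0,0,7,0,0,0,-1,0,0,0,0,0,0,-1,0,0,0,0,0,0,-1,0,0,0,0,0,0,-1,0,0,0,0,0,0,-1,0,0,0,0,0,0],
)

```text
clock: 13.65
tcp_pos: [0.5322, -0.222, 0.1939]
orientation: [0.006, 0.001, 1.0, 0.001]
wrist_force: [-0.7, -0.3, -0.2]
finger_gap: 0.0232
grip_force: 59.4
```

```bash
python3 - <<'E'
from workcell import *
s=get_state(); print(s['tcp_pos'],abs(s['qvel']).max(),s['grip_force'],s['wrist_force'])
print(hand_in())
E
```

```text
[ 0.5321737  -0.22203809  0.19388034] 0.001674979220160661 59.41124081611633 [-0.72011567 -0.25656981 -0.17576053]
the job is handed in; nothing more can be done
None
```

I handed the job in at about 13.7 s with the wide brush held level and still, its bristles over the tub's middle (within about 5 mm by measurement) and about 115 mm above the rim; the hand-in call returned no verdict.

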